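# Find the hidden release key in the accessory unit's rail and press it

## Task

The accessory unit's sample tray is locked, and its release key is hidden in the rail along the unit's front edge: one of the rail's six dark places is sunken, though they all look alike. Put a fingertip on the white block at the rail's left end, then feel along the top of the rail until you find the sunken place, and press the key inside it fully down so that the tray pops out; then take the hand away. Grasp nothing, do not touch the tray or force the rail, and leave the things standing on and beside the unit where they are.

Things in the scene. Friction and masses are not known exactly. Their poses are not given: they have to be found in the camera images.
- unit: fixed dark grey instrument accessory unit, 230 mm deep (x), 350 mm wide (y), 90 mm high; origin at the centre of its underside on the bench. Its x axis points away from its front (the orange-fronted tray side, which faces the robot), y to its left, z up. A rail runs along the front edge of its top
- rail_mid (a point): middle of the rail's flat top, 115 mm above the bench; axes as the unit's. The rail is 48 mm wide (x), 25 mm high, 344 mm long, parallel to y. From its left (+y) end: white block, six places (grey tiles with dark tops) with centres 103, 57, 11, -35, -81, -127 mm along y from this point, then a plain grey block
- rail_last (a point): top of the rail at the centre of the sixth, rightmost place. Five of the places, in random order, are rigid blanks flush with the rail's top. In the remaining one the dark top lies 8 mm lower, in a pocket 43 mm across the rail (x) and 40.8 mm along it (y) with 2.5 mm rims: this is the release key
- startblock: the white rigid block at the left (+y) end of the rail, 48 x 44 x 25 mm, fixed to the unit; origin at the centre of its underside, axes as the unit's
- rail_start (a point): centre of the white block's top face, at the height of the rail's top
- release (a joint): travel of the release key in m: 0 = up (its top 8 mm below the rail's top), 0.007 = fully down, against its stop. It needs about 5 to 10 N and stays where it is left. It drives the tray
- tray (a joint): travel of the orange-fronted sample tray out of the unit's front (towards -x of the unit) in m: 0 = locked shut, 0.028 = popped out; it moves 4 mm for each mm of the release key. The tray lies below the rail (its front plate reaches from 9 to 71 mm above the bench)
- plate_mid (a point): steel measuring plate on the unit's top, a 40 mm disc with an upright 14 mm stem, 40 mm high, loose; point half-way up its axis
- vial_mid (a point): clear sample vial with a red cap on the unit's top, 26 mm diameter, 45 mm high, loose; point half-way up
- cup_mid (a point): white cup on the bench to the left of the unit, 72 mm diameter, 85 mm high, loose; point half-way up
- washbottle_mid (a point): clear bottle with a white cap on the bench to the right of the unit, 60 mm diameter, 140 mm high, loose; point half-way up

How it is judged:
By the outcome, as a careful person would: the job done as asked, in the order asked, and still so for the second after the job is handed in, with the robot touching nothing.
It also fails if it takes over 58 s, if anything falls off the work surface, if the arm or the gripper's body presses on something with over 40 N, if the wrist force passes 120 N, or if a joint passes its speed limit or range.

## Robot

A 7-joint arm with a two-finger parallel gripper is mounted at the origin on the work surface. World frame = base frame: x ahead of the robot, y to its left, z up, the work surface at z = 0. Lengths are in m, angles in rad, forces in N, time in s.
With the tool pointing down it reaches from about 0.4 to 0.85 m from the base axis. Payload 10.4 kg.
Tool frame: the origin (TCP) lies midway between the tips of the shut fingers; the grasp point (between the pads) lies 19 mm behind it; z points along the fingers, y is the direction in which the jaws open and shut (so a half turn about z gives the same grasp; the last joint's range is limited). The gripper opens to 85 mm and grips with 20 to 120 N. Pads are 22 mm wide; open, the fingers measure 114 mm over their backs; the gripper's body (76 mm by 85 mm) begins 54 mm behind the grasp point. The pads swing forward as they close: fully open they stand 13 mm farther back than shut.
Start: joints at [-1.244, 0.332, -0.065, 1.46, 0.022, 1.35, -0.088], TCP at [0.214, 0.587, 0.231] pointing down, gripper open.
Joint ranges: [-2.6, 2.6], [-0.5, 2.12], [-1.47, 1.34], [0.16, 2.42], [-1.27, 4.41], [0.06, 2.06], [-2.6, 2.6]. Speed limits (rad/s): [2.22, 2.22, 2.79, 2.79, 3.14, 3.14, 3.14].

## Interface

Orientations are given as a 3x3 rotation matrix whose columns are the frame's x, y, z axes.
In Python, from station import * gives the robot as it stands.
- The arm moves only by the tool drive_tool, never from a script. Its argument "rows" is a list that holds one entry, the list of rows, each a list of 5 numbers: the shift along the tool's x, y, z in m, then the turn about the tool's z in units of 6 degrees (1.0 is 6 degrees), then the opening, from -1 (shut) to 1 (fully open). In form: [[[x, y, z, yaw, grip], ...]]. A call has exactly 5 rows; each row shifts and turns the pose as measured when the row begins, along the tool's axes as they then stand; what a row does not reach is not made up. A row lasts 1/12 s, in which the tool goes at most 41.7 mm and 7.16 degrees, less where a joint would pass 70% of its speed; a pose out of reach is approached as far as the arm can. A call with a gripper value outside its range is refused whole. The fingers move at their own pace and stop on an object; "newtons" is the grip in N (left out, the last holds). Time passes only in rows, so rows that do not move let the fingers close, or fill a call up. It gives the time, the measured TCP pose, the force and the opening at its end, in the units of the state.
- read_state(): the state, without advancing time (a new reading comes with each control period).
- grab_frame(name): name is "scene" or "top"; returns a dict with "image" (420x560x3 uint8, red, green, blue), "depth" (420x560 float32, m along the optical axis (not along the pixel's ray), 0 where there is no reading), "fx", "fy", "cx", "cy" (pixels), "position" and "orientation" of the camera in the world. Camera axes: x right, y up, looking along -z (the intrinsics and any distortion apply to the point x, -y, -z); pixel columns grow to the right and rows downward; lengths in m; the calibration is good to about 2 mm. A picture is of the moment at which its call begins.
- job_done(): hands the job in, once; it reports no verdict.
The state is a dict: "time_s": time; "joint_pos": joint angles; "qvel": joint speeds; "effort": joint torques, N m; "tcp_pos": TCP position; "tool_rot": TCP orientation; "contact_force": force on the tool from outside, world axes, zero at the start; "ft_torque": the same for the moment, N m; "grip_width": finger opening in m.
Only numpy, scipy, OpenCV 4.12 (cv2) and the standard library are available. Lean on these libraries where they do the work, as an engineer would, in place of code of your own. Each camera call takes 0.05 s, during which the arm holds its last target.

## Working session

There is one attempt and no reset: what is moved stays moved. The work goes in short steps, Python scripts to look and compute and a tool call to move; the robot and the scene stay as the last step left them, time stands still between calls to the robot, and variables do not carry over. Pictures are saved under pics/ and viewed, and the job is handed in when it is done.

Besides the shell and the picture viewer there is one more tool, called after "Request:" as name(argument=value, ...) on one line, values as JSON. drive_tool: Moves the arm, as the interface text tells. Its arguments: {"type":"object","properties":{"rows":{"type":"array"},"newtons":{"type":"number"}},"required":["rows"]}

```bash
mkdir -p pics
python3 - <<'E'
from station import *
import cv2,numpy as np
s=read_state()
for k in s: print(k,np.round(s[k],4).tolist())
for n in("scene","top"):
    f=grab_frame(n); cv2.imwrite(f"pics/{n}0.png",f["image"][:,:,::-1]); np.savez(f"{n}0.npz",**f)
    print(n,f["fx"],f["fy"],f["cx"],f["cy"],f["position"],np.round(f["orientation"],4).tolist(),f.keys())
E
```

```text
time_s 0.0
joint_pos [-1.2436, 0.3329, -0.0647, 1.461, 0.0216, 1.3499, -0.0885]
qvel [-0.0018, 0.0006, -0.0004, 0.0014, 0.0005, -0.0008, 0.0012]
effort [-0.0018, -62.5437, 0.048, -39.1594, 0.0161, 0.0102, 0.0]
tcp_pos [0.2141, 0.5868, 0.2305]
tool_rot [[-0.9394, 0.3427, -0.0004], [0.3427, 0.9394, -0.0014], [-0.0001, -0.0015, -1.0]]
contact_force [-0.3089, -0.0943, 0.7523]
ft_torque [-0.0109, -0.0253, 0.0139]
grip_width 0.0853
scene 474.52086226385484 474.52086226385484 281.23042912614767 206.60322783493433 [0.94419093 0.63419945 0.95889805] [[-0.886, -0.3408, 0.3145], [0.4634, -0.6778, 0.5709], [0.0186, 0.6515, 0.7584]] dict_keys(['image', 'depth', 'fx', 'fy', 'cx', 'cy', 'position', 'orientation'])
top 438.0651054346645 438.0651054346645 282.59162847250326 208.29306276138345 [0.35889846 0.01411105 1.35484906] [[-0.0253, 0.9806, -0.1946], [-0.9995, -0.0214, 0.0224], [0.0178, 0.1951, 0.9806]] dict_keys(['image', 'depth', 'fx', 'fy', 'cx', 'cy', 'position', 'orientation'])
```

View pics/scene0.png

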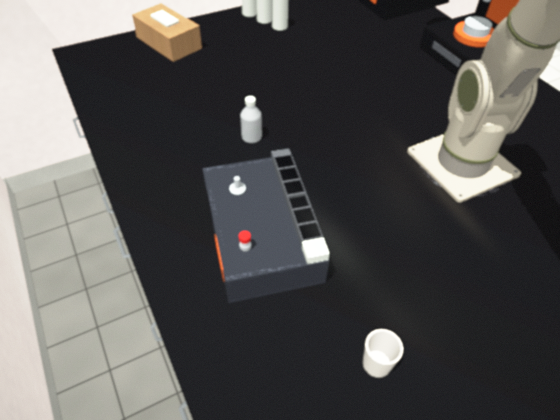

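View pics/top0.png

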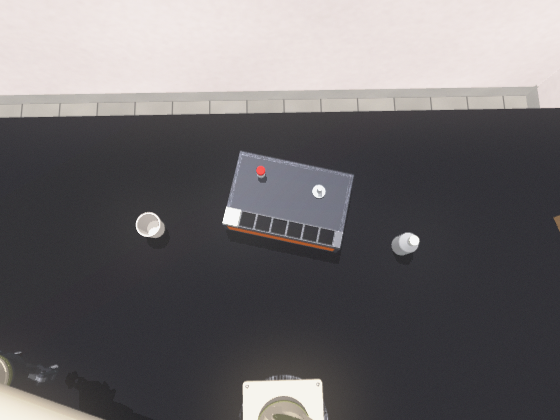

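The top view shows the unit, with its rail running from the white block at (232,216) to the grey end at (338,239), and the orange tray below it. The cup is at (150,225), the bottle at (405,244), the vial at (261,171) and the plate at (319,191). Next I'll measure the rail.

```bash
cat > h.py <<'E'
import numpy as np,cv2
def load(n):return dict(np.load(n))
def onplane(f,uv,z):
    uv=np.atleast_2d(uv).astype(float)
    d=np.c_[(uv[:,0]-f["cx"])/f["fx"],-(uv[:,1]-f["cy"])/f["fy"],-np.ones(len(uv))]@f["orientation"].T
    return f["position"]+d*((z-f["position"][2])/d[:,2])[:,None]
def cloud(f):
    v,u=np.mgrid[0:420,0:560]
    D=f["depth"]; p=np.stack([(u-f["cx"])/f["fx"]*D,-(v-f["cy"])/f["fy"]*D,-D],-1)
    return p@f["orientation"].T+f["position"]
E
python3 - <<'E'
from h import *
for n,roi in(("top",(210,140,150,120)),("scene",(195,140,150,170))):
    f=load(n+"0.npz");x,y,w,h=roi
    im=f["image"][y:y+h,x:x+w,::-1]
    k=min(800//w,600//h)
    cv2.imwrite(f"pics/{n}_z.png",cv2.resize(np.clip(im.astype(float)*1.8,0,255).astype(np.uint8),None,fx=k,fy=k,interpolation=cv2.INTER_CUBIC)); print(k)
    P=cloud(f);m=(f["depth"]>0)&(abs(P[...,2]-.115)<.006)&(P[...,0]>.3)&(P[...,0]<.8)&(abs(P[...,1])<.25)
    m=cv2.morphologyEx(m.astype(np.uint8),cv2.MORPH_OPEN,np.ones((3,3)))
    c=max(cv2.findContours(m,0,2)[0],key=cv2.contourArea)
    pts=onplane(f,c[:,0],.115)[:,:2]
    r=cv2.minAreaRect(pts.astype(np.float32)); print(n,r,cv2.boundingRect(c))
    im=f["image"].astype(int);wm=(im.min(2)>150)
    P115=onplane(f,np.argwhere(wm)[:,::-1],.115)
    nl,lab,st,ce=cv2.connectedComponentsWithStats(wm.astype(np.uint8))
    for i in range(1,nl):
        if 15<st[i,4]<1500: print(st[i],ce[i].round(1),onplane(f,ce[i],.115).round(4), np.median(P[lab==i],0).round(3))
E
```

```text
5
top ((0.5285787582397461, -0.09994125366210938), (0.16170628368854523, 0.048791106790304184), 76.71141815185547) (285, 222, 57, 26)
[239 152  13   8  24] [243.8 154.7] [[0.7689 0.0964 0.115 ]] [0.778 0.1   0.091]
[233 177   4  11  17] [234.2 182.1] [[0.686  0.1248 0.115 ]] [0.692 0.128 0.09 ]
[312 184  14  14 147] [318.5 190.8] [[ 0.6546 -0.1202  0.115 ]] [ 0.656 -0.12   0.098]
[222 203  20  24 309] [231.6 215.9] [[0.586  0.1327 0.115 ]] [0.585 0.134 0.115]
[136 212  28  26 572] [149.2 224.9] [[0.5651 0.3669 0.115 ]] [0.577 0.392 0.044]
[253 213   5  17  27] [255.1 220. ] [[0.5723 0.0656 0.115 ]] [0.57  0.066 0.116]
[268 217   7  16  24] [270.8 224.3] [[0.559  0.0208 0.115 ]] [0.558 0.02  0.116]
[285 220   4  17  23] [286.5 227.5] [[ 0.5487 -0.0239  0.115 ]] [ 0.55  -0.023  0.116]
[300 223   5  17  22] [302. 231.] [[ 0.5374 -0.0681  0.115 ]] [ 0.539 -0.068  0.117]
[317 227   4  15  18] [318.1 233.6] [[ 0.5292 -0.1137  0.115 ]] [ 0.529 -0.113  0.116]
[332 231  11  17 119] [337.2 238.8] [[ 0.5127 -0.1676  0.115 ]] [ 0.512 -0.167  0.116]
[393 233  26  20 348] [407.3 241.8] [[ 0.4996 -
[... 831 characters left out ...]
5 ]] [ 0.508 -0.36   0.084]
[ 447  105   57   55 1390] [473.4 138.7] [[0.0176 0.0181 0.115 ]] [0.051 0.051 0.141]
[229 176  17  19 212] [236.9 186.5] [[ 0.6607 -0.1065  0.115 ]] [ 0.658 -0.115  0.099]
[302 237  28  27 582] [315.1 249.9] [[0.5859 0.1423 0.115 ]] [0.585 0.141 0.116]
[239 242  12   9  71] [244.1 246.1] [[0.7195 0.0634 0.115 ]] [0.719 0.06  0.107]
[134 272  13  33  62] [140.  287.8] [[0.9514 0.0629 0.115 ]] [ 0.959 -0.52  -0.747]
[ 364  329   40   48 1465] [381.6 351.6] [[0.5921 0.399  0.115 ]] [0.559 0.38  0.053]
[163 348  17  43  94] [171.  369.4] [[0.9513 0.2526 0.115 ]] [ 0.959 -0.136 -0.749]
[128 394  63  26 758] [165.4 411. ] [[0.9835 0.3171 0.115 ]] [ 1.016 -0.01  -0.748]
```

Request:
drive_tool(rows=[[[0,0,0,-1.08,-1],[-0.03,-0.023,0,0,-1],[-0.03,-0.023,0,0,-1],[-0.03,-0.023,0,0,-1],[-0.03,-0.023,0,0,-1]]], newtons=20)

```text
time_s: 0.52
tcp_pos: [0.3035, 0.4716, 0.2266]
tool_rot: [[-0.977, 0.213, -0.007], [0.213, 0.977, -0.004], [0.006, -0.005, -1.0]]
contact_force: [0.6, 0.8, 1.4]
grip_width: 0.0259
```

Request:
drive_tool(rows=[[[-0.03,-0.023,0,0,-1],[-0.03,-0.023,0,0,-1],[-0.03,-0.023,0,0,-1],[-0.03,-0.023,0,0,-1],[0,0,0,0,-1]]])

```text
time_s: 0.93
tcp_pos: [0.4092, 0.342, 0.2251]
tool_rot: [[-0.975, 0.222, -0.007], [0.222, 0.975, -0.007], [0.005, -0.009, -1.0]]
contact_force: [0.8, -0.8, -0.1]
grip_width: -0.0
```

```bash
cat >> h.py <<'E'
M=np.array([.5515,-.0122]);a=np.deg2rad(-13.5)
UX=np.array([np.cos(a),np.sin(a)]);UY=np.array([-np.sin(a),np.cos(a)])
def st():
    from station import read_state
    s=read_state();p=np.array(s["tcp_pos"]);R=np.array(s["tool_rot"])
    d=p[:2]-M
    print("t",round(s["time_s"],2),"tcp",p.round(4),"rail x,y mm",(d@UX*1e3).round(1),(d@UY*1e3).round(1),"z-115:",((p[2]-.115)*1e3).round(1),"F",np.round(s["contact_force"],1),"grip",round(float(s["grip_width"]),4))
    print("tool y vs rail y deg",np.rad2deg(np.arctan2(R[1,1],R[0,1])-np.arctan2(UY[1],UY[0])).round(2),"tool z",R[:,2].round(3))
    return s,R
def go(x,y,z):
    s,R=st();t=np.r_[M+UX*x/1e3+UY*y/1e3,.115+z/1e3]
    print("tool shift mm to go",(R.T@(t-s["tcp_pos"])*1e3).round(1))
E
python3 -c "
from h import *;go(0,150,30)"
```

```text
t 0.93 tcp [0.4092 0.342  0.2251] rail x,y mm -221.1 311.2 z-115: 110.1 F [ 0.8 -0.8 -0.1] grip -0.0
tool y vs rail y deg 0.68 tool z [-0.007 -0.007 -1.   ]
tool shift mm to go [-219.5 -163.1   80.5]
```

Request:
drive_tool(rows=[[[-0.03,-0.022,0,-0.1,-1],[-0.03,-0.022,0,0,-1],[-0.03,-0.022,0,0,-1],[-0.03,-0.022,0,0,-1],[-0.03,-0.022,0,0,-1]]])

```text
time_s: 1.35
tcp_pos: [0.5288, 0.2063, 0.224]
tool_rot: [[-0.979, 0.201, -0.01], [0.201, 0.979, -0.006], [0.008, -0.008, -1.0]]
contact_force: [0.1, 0.6, 0.5]
grip_width: -0.0002
```

Request:
drive_tool(rows=[[[-0.03,-0.022,0,0,-1],[-0.03,-0.022,0,0,-1],[0,0,0,0,-1],[0,0,0,0,-1],[0,0,0,0,-1]]])

```text
time_s: 1.77
tcp_pos: [0.5844, 0.1383, 0.2218]
tool_rot: [[-0.977, 0.214, -0.011], [0.214, 0.977, -0.011], [0.008, -0.013, -1.0]]
contact_force: [-1.0, -0.0, 0.0]
grip_width: 0.0004
```

```bash
python3 -c "
from h import *;go(0,150,20)"
```

```text
t 1.77 tcp [0.5844 0.1383 0.2218] rail x,y mm -3.1 154.0 z-115: 106.8 F [-1. -0.  0.] grip 0.0004
tool y vs rail y deg 1.15 tool z [-0.011 -0.011 -1.   ]
tool shift mm to go [-3.7 -2.9 86.8]
```

Request:
drive_tool(rows=[[[-0.003,-0.003,0.02,0.2,-1],[0,0,0.02,0,-1],[0,0,0.02,0,-1],[0,0,0.015,0,-1],[0,0,0,0,-1]]])

```text
time_s: 2.18
tcp_pos: [0.5836, 0.1403, 0.1447]
tool_rot: [[-0.974, 0.228, -0.01], [0.228, 0.974, -0.008], [0.008, -0.01, -1.0]]
contact_force: [-0.3, 0.2, -0.2]
grip_width: 0.0004
```

Run:
```python
from h import *
from station import *
go(0,150,5)
for n in("scene","top"):
    f=grab_frame(n);np.savez(n+"1.npz",**f)
    x,y,w,h={"top":(210,140,150,120),"scene":(195,140,150,150)}[n]
    cv2.imwrite(f"pics/{n}1.png",cv2.resize(np.clip(f["image"][y:y+h,x:x+w,::-1]*1.6,0,255).astype(np.uint8),None,fx=4,fy=4,interpolation=cv2.INTER_CUBIC))
```

```text
t 2.18 tcp [0.5836 0.1403 0.1447] rail x,y mm -4.4 155.8 z-115: 29.7 F [-0.3  0.2 -0.2] grip 0.0004
tool y vs rail y deg 0.31 tool z [-0.01  -0.008 -1.   ]
tool shift mm to go [-4.6 -5.6 24.8]
```

View pics/scene1.png

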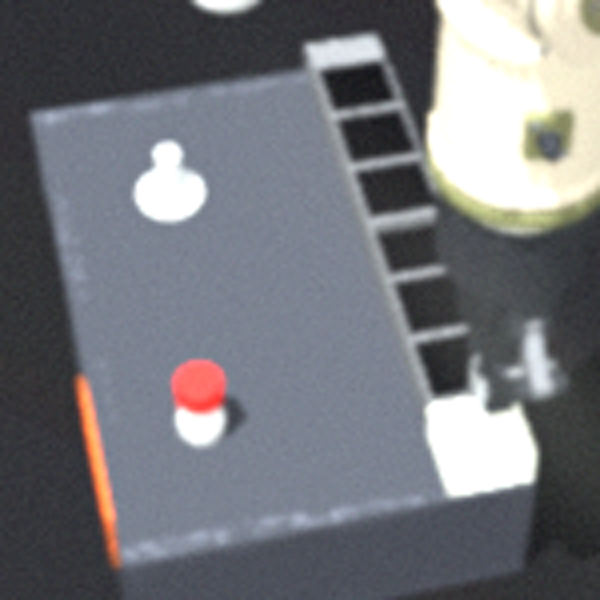

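View pics/top1.png

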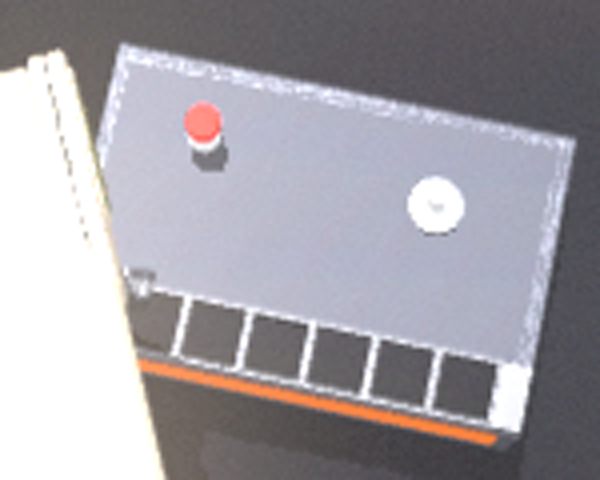

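The fingers appear dark in the scene view, with the tip near full-frame pixel (316,240), just over the white block. I'll check that against the TCP projection.

Run:
```python
from h import *
f=load("scene1.npz")
def pr(p):
    c=(np.array(p)-f["position"])@f["orientation"];return (f["cx"]+f["fx"]*c[0]/-c[2]).round(1),(f["cy"]-f["fy"]*c[1]/-c[2]).round(1)
print("tcp",pr([.5836,.1403,.1447]))
for y in(172,128,80,34,-12,-58,-104,-150,-172):
    print(y,[pr([*(M+UX*x+UY*y/1e3),.115]) for x in(-.024,.024)])
cv2.imwrite("pics/scene1f.png",np.clip(f["image"][:,:,::-1]*2.0,0,255).astype(np.uint8))
```

```text
tcp (np.float64(316.6), np.float64(240.7))
172 [(np.float64(326.4), np.float64(253.1)), (np.float64(305.1), np.float64(257.3))]
128 [(np.float64(320.4), np.float64(237.3)), (np.float64(299.6), np.float64(241.3))]
80 [(np.float64(314.2), np.float64(220.9)), (np.float64(294.0), np.float64(224.7))]
34 [(np.float64(308.6), np.float64(206.1)), (np.float64(288.8), np.float64(209.7))]
-12 [(np.float64(303.2), np.float64(192.0)), (np.float64(283.9), np.float64(195.4))]
-58 [(np.float64(298.2), np.float64(178.6)), (np.float64(279.3), np.float64(181.8))]
-104 [(np.float64(293.3), np.float64(165.9)), (np.float64(274.9), np.float64(168.9))]
-150 [(np.float64(288.7), np.float64(153.8)), (np.float64(270.7), np.float64(156.6))]
-172 [(np.float64(286.6), np.float64(148.2)), (np.float64(268.8), np.float64(151.0))]
```

View pics/scene1f.png

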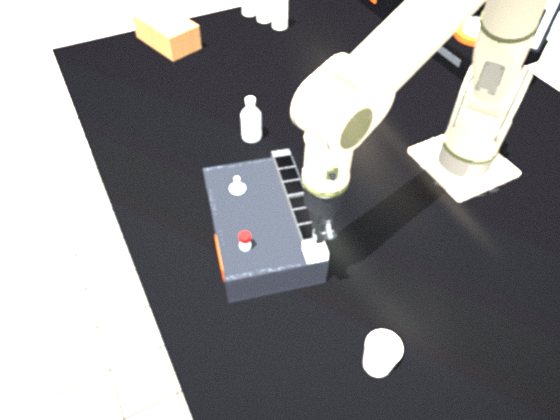

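The TCP projection agrees with the picture. The two views put the rail centre about 3 mm towards -x of my first estimate, so I'll use x = -3 and lower onto the white block.

Request:
drive_tool(rows=[[[-0.0015,-0.0055,0.012,0,-1],[0,0,0.008,0,-1],[0,0,0.003,0,-1],[0,0,0.001,0,-1],[0,0,0,0,-1]]])

```text
time_s: 2.7
tcp_pos: [0.5865, 0.1358, 0.1254]
tool_rot: [[-0.974, 0.227, -0.002], [0.227, 0.974, -0.005], [0.0, -0.005, -1.0]]
contact_force: [-0.5, -0.8, -0.1]
grip_width: 0.0002
```

```bash
python3 -c "
from h import *;go(-3,150,0)"
```

```text
t 2.7 tcp [0.5865 0.1358 0.1254] rail x,y mm -0.5 152.1 z-115: 10.4 F [-0.5 -0.8 -0.1] grip 0.0002
tool y vs rail y deg 0.39 tool z [-0.002 -0.005 -1.   ]
tool shift mm to go [ 2.5 -2.  10.4]
```

Request:
drive_tool(rows=[[[0.0025,-0.002,0.004,0,-1],[0,0,0.003,0,-1],[0,0,0.002,0,-1],[0,0,0.002,0,-1],[0,0,0,0,-1]]])

```text
time_s: 3.12
tcp_pos: [0.5842, 0.1344, 0.1153]
tool_rot: [[-0.974, 0.227, 0.001], [0.227, 0.974, -0.004], [-0.001, -0.003, -1.0]]
contact_force: [0.8, -0.1, -0.5]
grip_width: 0.0004
```

Request:
drive_tool(rows=[[[0,0,0.001,0,-1],[0,0,0.001,0,-1],[0,0,0.001,0,-1],[0,0,0.001,0,-1],[0,0,0.001,0,-1]]])

```text
time_s: 3.53
tcp_pos: [0.5843, 0.1344, 0.1152]
tool_rot: [[-0.974, 0.228, 0.001], [0.228, 0.974, -0.002], [-0.002, -0.001, -1.0]]
contact_force: [-6.0, -1.4, 12.3]
grip_width: -0.0002
```

Contact on the white block with 12 N at z = 0.115. Now I'll slide along with light contact.

Request:
drive_tool(rows=[[[0,-0.008,0.0002,0,-1],[0,-0.008,0.0003,0,-1],[0,-0.008,0.0003,0,-1],[0,-0.008,0.0003,0,-1],[0,-0.006,0.0003,0,-1]]])

```text
time_s: 3.95
tcp_pos: [0.5766, 0.0978, 0.1152]
tool_rot: [[-0.974, 0.225, 0.005], [0.225, 0.974, 0.002], [-0.005, 0.003, -1.0]]
contact_force: [0.0, 2.8, 4.9]
grip_width: 0.0002
```

```bash
python3 -c "
from h import *;go(-3,103,0)"
```

```text
t 3.95 tcp [0.5766 0.0978 0.1152] rail x,y mm -1.2 112.8 z-115: 0.2 F [0.  2.8 4.9] grip 0.0002
tool y vs rail y deg 0.51 tool z [ 0.005  0.002 -1.   ]
tool shift mm to go [ 1.8 -9.8  0.2]
```

Request:
drive_tool(rows=[[[0.001,-0.005,0.0003,0,-1],[0.001,-0.004,0.0003,0,-1],[0,-0.001,0.0003,0,-1],[0,0,0.0006,0,-1],[0,0,0.0006,0,-1]]])

```text
time_s: 4.37
tcp_pos: [0.5728, 0.0864, 0.1152]
tool_rot: [[-0.974, 0.227, 0.009], [0.227, 0.974, 0.004], [-0.008, 0.006, -1.0]]
contact_force: [-1.3, 2.0, 10.4]
grip_width: -0.0
```

```bash
python3 -c "
from h import *;go(-3,103,0)"
```

```text
t 4.37 tcp [0.5728 0.0864 0.1152] rail x,y mm -2.3 100.9 z-115: 0.2 F [-1.3  2.  10.4] grip -0.0
tool y vs rail y deg 0.39 tool z [ 0.009  0.004 -1.   ]
tool shift mm to go [0.7 2.1 0.2]
```

Place 1 is flush: 10 N at rail height. On to place 2.

Request:
drive_tool(rows=[[[0,-0.008,0.0002,0,-1],[0,-0.008,0.0003,0,-1],[0,-0.008,0.0003,0,-1],[0.001,-0.008,0.0003,0,-1],[0,-0.004,0.0003,0,-1]]])

```text
time_s: 4.78
tcp_pos: [0.5646, 0.0536, 0.1152]
tool_rot: [[-0.975, 0.223, 0.013], [0.223, 0.975, 0.008], [-0.011, 0.011, -1.0]]
contact_force: [1.0, 3.3, 4.6]
grip_width: -0.0001
```

```bash
python3 -c "
from h import *;go(-3,57,0)"
```

```text
t 4.78 tcp [0.5646 0.0536 0.1152] rail x,y mm -2.6 67.1 z-115: 0.2 F [1.  3.3 4.6] grip -0.0001
tool y vs rail y deg 0.64 tool z [ 0.013  0.008 -1.   ]
tool shift mm to go [  0.5 -10.1   0.1]
```

Request:
drive_tool(rows=[[[0,-0.004,0.0003,0.1,-1],[0,-0.004,0.0003,0,-1],[0,-0.001,0.0003,0,-1],[0,0,0.0006,0,-1],[0,0,0.0006,0,-1]]])

```text
time_s: 5.2
tcp_pos: [0.5629, 0.0445, 0.1152]
tool_rot: [[-0.972, 0.234, 0.016], [0.234, 0.972, 0.012], [-0.013, 0.015, -1.0]]
contact_force: [-2.9, 2.1, 10.8]
grip_width: 0.0004
```

```bash
python3 -c "
from h import *;go(-3,57,0)"
```

```text
t 5.2 tcp [0.5629 0.0445 0.1152] rail x,y mm -2.1 57.8 z-115: 0.2 F [-2.9  2.1 10.8] grip 0.0004
tool y vs rail y deg -0.01 tool z [ 0.016  0.012 -1.   ]
tool shift mm to go [ 0.9 -0.8  0.1]
```

Place 2 is flush too. On to place 3.

Request:
drive_tool(rows=[[[0,-0.008,0.0001,0,-1],[0,-0.008,0.0002,0,-1],[0,-0.008,0.0002,0,-1],[0.001,-0.008,0.0002,0,-1],[0,-0.004,0.0002,0,-1]]])

```text
time_s: 5.62
tcp_pos: [0.5535, 0.01, 0.1144]
tool_rot: [[-0.973, 0.23, 0.018], [0.231, 0.973, 0.014], [-0.014, 0.018, -1.0]]
contact_force: [0.5, -1.3, -0.1]
grip_width: -0.0002
```

```bash
python3 -c "
from h import *;go(-3,11,0)"
```

```text
t 5.62 tcp [0.5535 0.01   0.1144] rail x,y mm -3.3 22.0 z-115: -0.6 F [ 0.5 -1.3 -0.1] grip -0.0002
tool y vs rail y deg 0.18 tool z [ 0.018  0.014 -1.   ]
tool shift mm to go [ -0.2 -11.   -0.8]
```

No force, and the tip is already 0.8 mm below the surface, so place 3 is the sunken one. I'll centre in it.

Request:
drive_tool(rows=[[[0,-0.005,0,0,-1],[0,-0.004,0,0,-1],[0,-0.001,0,0,-1],[0,0,0,0,-1],[0,0,0,0,-1]]])

```text
time_s: 6.03
tcp_pos: [0.5482, -0.0039, 0.1118]
tool_rot: [[-0.972, 0.234, 0.012], [0.234, 0.972, 0.011], [-0.009, 0.014, -1.0]]
contact_force: [0.5, 0.2, 0.1]
grip_width: -0.0001
```

```bash
python3 -c "
from h import *;go(-3,11,0)"
```

```text
t 6.03 tcp [ 0.5482 -0.0039  0.1118] rail x,y mm -5.2 7.3 z-115: -3.2 F [0.5 0.2 0.1] grip -0.0001
tool y vs rail y deg -0.02 tool z [ 0.012  0.011 -1.   ]
tool shift mm to go [-2.2  3.7 -3.1]
```

Confirmed: the tip sits 3.2 mm below the rail top with no force. I'll correct the centring and go down to the key.

Request:
drive_tool(rows=[[[-0.002,0.003,0.001,0,-1],[0,0.001,0.002,0,-1],[0,0,0.001,0,-1],[0,0,0,0,-1],[0,0,0,0,-1]]])

```text
time_s: 6.45
tcp_pos: [0.5516, 0.0007, 0.1072]
tool_rot: [[-0.973, 0.232, 0.012], [0.232, 0.973, 0.011], [-0.009, 0.013, -1.0]]
contact_force: [-1.1, -0.9, 2.1]
grip_width: -0.0001
```

```bash
python3 -c "
from h import *;go(-3,11,-8)"
```

```text
t 6.45 tcp [0.5516 0.0007 0.1072] rail x,y mm -2.9 12.5 z-115: -7.8 F [-1.1 -0.9  2.1] grip -0.0001
tool y vs rail y deg 0.06 tool z [ 0.012  0.011 -1.   ]
tool shift mm to go [ 0.1 -1.5  0.2]
```

On the key's top. Pressing now.

Request:
drive_tool(rows=[[[0,0,0.001,0,-1],[0,0,0.0015,0,-1],[0,0,0.0015,0,-1],[0,0,0.0015,0,-1],[0,0,0.0015,0,-1]]])

```text
time_s: 6.87
tcp_pos: [0.5515, 0.0007, 0.1019]
tool_rot: [[-0.973, 0.232, 0.011], [0.233, 0.973, 0.011], [-0.008, 0.013, -1.0]]
contact_force: [-2.6, -0.3, 4.9]
grip_width: 0.0005
```

Request:
drive_tool(rows=[[[0,0,0.0015,0,-1],[0,0,0.0015,0,-1],[0,0,0.0015,0,-1],[0,0,0.0015,0,-1],[0,0,0.0015,0,-1]]])

```text
time_s: 7.28
tcp_pos: [0.5517, 0.0007, 0.1]
tool_rot: [[-0.972, 0.233, 0.012], [0.233, 0.972, 0.014], [-0.008, 0.016, -1.0]]
contact_force: [-9.1, -0.4, 18.0]
grip_width: 0.0002
```

```bash
python3 -c "
from h import *;go(-3,11,-15)"
```

```text
t 7.28 tcp [0.5517 0.0007 0.1   ] rail x,y mm -2.9 12.5 z-115: -15.0 F [-9.1 -0.4 18. ] grip 0.0002
tool y vs rail y deg 0.02 tool z [ 0.012  0.014 -1.   ]
tool shift mm to go [ 0.1 -1.5 -0. ]
```

Bottomed out at -15 mm with 18 N. Retracting straight up.

Request:
drive_tool(rows=[[[0,0,-0.003,0,-1],[0,0,-0.008,0,-1],[0,0,-0.015,0,-1],[0,0,-0.025,0,-1],[0,0,-0.03,0,-1]]])

```text
time_s: 7.7
tcp_pos: [0.5473, -0.0001, 0.1794]
tool_rot: [[-0.973, 0.233, 0.002], [0.233, 0.972, 0.012], [0.001, 0.013, -1.0]]
contact_force: [1.0, 0.6, 0.9]
grip_width: 0.0
```

Request:
drive_tool(rows=[[[0,0,-0.03,0,-1],[0,0,-0.03,0,-1],[0.03,0,-0.02,0,-1],[0.03,0,0,0,-1],[0.03,0,0,0,-1]]])

```text
time_s: 8.12
tcp_pos: [0.4622, 0.0189, 0.2701]
tool_rot: [[-0.972, 0.236, 0.012], [0.236, 0.972, 0.011], [-0.009, 0.014, -1.0]]
contact_force: [-0.5, 0.7, -0.1]
grip_width: 0.0001
```

Request:
drive_tool(rows=[[[0.02,0.03,0,0,-1],[0,0.035,0,0,-1],[0,0.035,0,0,-1],[0,0.035,0,0,-1],[0,0.035,0,0,-1]]])

```text
time_s: 8.53
tcp_pos: [0.4794, 0.1884, 0.2793]
tool_rot: [[-0.969, 0.247, 0.021], [0.247, 0.969, 0.017], [-0.016, 0.021, -1.0]]
contact_force: [0.7, 0.2, 0.0]
grip_width: 0.0002
```

Request:
drive_tool(rows=[[[0,0.035,0,0,-1],[0,0.035,0,0,-1],[0,0.035,0,0,-1],[0,0,0,0,-1],[0,0,0,0,-1]]])

```text
time_s: 8.95
tcp_pos: [0.5043, 0.3043, 0.2825]
tool_rot: [[-0.971, 0.238, 0.021], [0.238, 0.971, 0.02], [-0.015, 0.024, -1.0]]
contact_force: [-0.6, -1.2, 0.2]
grip_width: 0.0001
```

Run:
```python
from h import *
from station import *
st()
for n in("scene","top"):
    f=grab_frame(n);np.savez(n+"2.npz",**f)
    x,y,w,h={"top":(120,140,300,120),"scene":(195,80,230,320)}[n]
    k={"top":2.6,"scene":1.8}[n]
    cv2.imwrite(f"pics/{n}2.png",cv2.resize(np.clip(f["image"][y:y+h,x:x+w,::-1]*1.6,0,255).astype(np.uint8),None,fx=k,fy=k,interpolation=cv2.INTER_CUBIC))
f0=load("top0.npz");f=load("top2.npz")
for nm,f_ in(("before",f0),("after",f)):
    im=f_["image"].astype(int);m=((im[...,0]>120)&(im[...,2]<90)&(im[...,0]-im[...,1]>50)).astype(np.uint8)
    nl,l,s,c=cv2.connectedComponentsWithStats(m);print(nm,[(s[i].tolist(),c[i].round(1)) for i in range(1,nl) if s[i,4]>15])
```

```text
t 8.95 tcp [0.5043 0.3043 0.2825] rail x,y mm -119.7 296.7 z-115: 167.5 F [-0.6 -1.2  0.2] grip 0.0001
tool y vs rail y deg -0.28 tool z [ 0.021  0.02  -1.   ]
before [([257, 167, 8, 8, 40], array([260.8, 170.6])), ([227, 226, 107, 25, 275], array([280.2, 238.4]))]
after [([256, 167, 9, 8, 58], array([260.3, 170.4])), ([224, 232, 111, 28, 468], array([278.7, 246.2]))]
```

View pics/scene2.png

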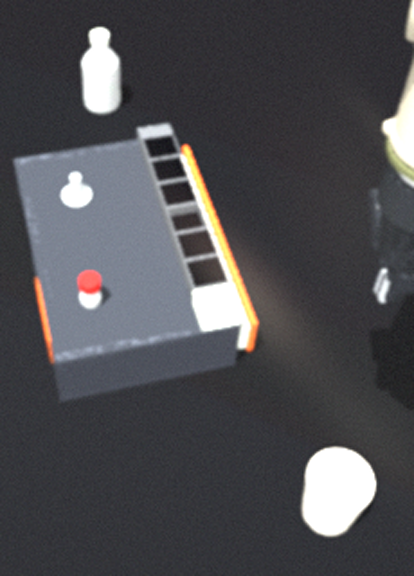

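View pics/top2.png

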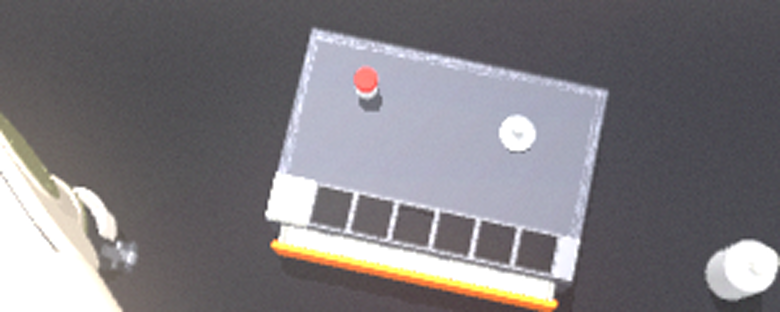

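The tray is out: in the scene view its orange edge runs from (185,150) to (250,345) in the zoom, and the key's place looks recessed. The vial, plate, cup and bottle are still standing. I'll check the travel and that nothing shifted.

Run:
```python
from h import *
for n in("top","scene"):
    f0=load(n+"0.npz");f=load(n+"2.npz")
    im=f["image"].astype(int);m=((im[...,0]>120)&(im[...,2]<90)&(im[...,0]-im[...,1]>50))
    m[:225 if n=="top" else 150]=0
    if n=="scene": m[:,:285]=0; m[290:]=0
    q=onplane(f,np.argwhere(m)[:,::-1],.071)[:,:2]-M
    print(n,"orange rail-x mm pct",np.percentile(q@UX*1e3,[2,20,50,80,98]).round(1),"(rail centre -1..-3, unit front = centre-~24; )")
    rois={"top":dict(vial=(250,160,24,24),plate=(308,180,24,24),bottle=(388,228,36,32)),
          "scene":dict(vial=(232,226,26,30),plate=(224,172,28,28),bottle=(236,90,30,56),cup=(356,322,54,60))}[n]
    for k,(x,y,w,h) in rois.items():
        a=cv2.cvtColor(f0["image"],cv2.COLOR_RGB2GRAY)[y:y+h,x:x+w].astype(np.float32);b=cv2.cvtColor(f["image"],cv2.COLOR_RGB2GRAY)[y:y+h,x:x+w].astype(np.float32)
        s,r=cv2.phaseCorrelate(a,b,cv2.createHanningWindow((w,h),cv2.CV_32F));print(n,k,np.round(s,2),round(r,2))
```

```text
top orange rail-x mm pct [-58.3 -56.  -52.3 -48.6 -45.9] (rail centre -1..-3, unit front = centre-~24; )
top vial [-0.12  0.18] 0.97
top plate [0.01 0.05] 0.99
top bottle [0.11 0.04] 1.02
scene orange rail-x mm pct [-59.  -57.  -53.5 -50.2 -38.4] (rail centre -1..-3, unit front = centre-~24; )
scene vial [0.62 0.02] 0.94
scene plate [-0.11  0.07] 0.87
scene bottle [-0.1   0.08] 0.9
scene cup [-0.05  0.04] 0.95
```

```bash
python3 -c "
from station import *
job_done(); s=read_state(); print(s['time_s'],s['contact_force'])"
```

```text
the job is handed in; nothing more can be done
the job is handed in; nothing more can be done
```

The release key is in the third place from the left. I pressed it fully down, the tray popped out, and the job is handed in.

- **Feeling:** With the fingers shut, I touched the white block (about 12 N, tip at z = 0.115) and slid right along the rail. Places 1 and 2 were flush, at about 10 N each. At place 3 the force vanished and the tip sank.
- **Pressing:** I centred in the pocket, met the key about 8 mm below the rail top and pressed until it stopped at -15.0 mm with 18 N. I then raised the hand straight up and moved it clear at about 9 s of robot time.
- **Last checks:** Both cameras show the tray front standing out, by roughly 28 mm. The key bottomed where full travel should be.
- **Things left in place:** The plate and bottle (both views) and the cup (scene view only) show no shift beyond about 0.1 px. The force on the hand read zero within noise.
- **Disagreements:** The two cameras put the rail centre about 3 mm apart across its width, so I aimed between them. The scene view gave a 0.6 px shift for the vial, but the top view gave only about 0.2 px, so I take it as noise from changed lighting.
- **Not read:** The final state query after hand-in was refused, so I have no reading from after it.

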